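# Open the pigment case and hold its palette leaf at the balance point

### The arm

A 6-joint arm with a two-finger parallel gripper is mounted at the origin on the work surface. World frame = base frame: x ahead of the robot, y to its left, z up, the work surface at z = 0. Lengths are in m, angles in rad, forces in N, time in s.
With the tool pointing down it reaches from about 0.375 to 0.975 m from the base axis. Payload 3.8 kg.
Tool frame: the origin (TCP) lies on the centre line of the jaws, within the pads' length; the fingertips stand 8 mm ahead of it and the grasp point (between the pads) lies 11 mm behind it; z points along the fingers, y is the direction in which the jaws open and shut (so a half turn about z gives the same grasp; the last joint's range is limited). The gripper opens to 85 mm and grips with 20 to 120 N. Pads are 22 mm wide; open, the fingers measure 114 mm over their backs; the gripper's body (76 mm by 85 mm) begins 54 mm behind the grasp point. The pads swing forward as they close: fully open they stand 13 mm farther back than shut.
Start: joints at [1.086, 0.264, 1.604, -0, 1.274, -0.037], TCP at [0.292, 0.608, 0.239] pointing down, gripper open.
Joint ranges: [-2.63, 2.63], [-0.94, 2.18], [0.31, 2.57], [-1.31, 4.45], [0, 2.66], [-2.55, 2.55]. Speed limits (rad/s): [2.57, 2.57, 3.14, 3.14, 3.14, 3.14].

### API

Orientations are given as a rotation vector (axis times angle).
In Python, from workcell import * gives the robot as it stands.
- The arm moves only by the tool play_rows, never from a script. Its arguments are lists of equal length, an entry for each row: "slide": the shift along the tool's x, y, z in cm, a list of three; "delta_rot": the turn, a rotation vector about the tool's x, y, z in rad, a list of three. In form: {"slide": [[x, y, z], ...], "delta_rot": [[wx, wy, wz], ...]}. A call has 1 to 12 rows; each row is the pose to reach, as a shift and turn from the pose measured when the call began, along the tool's axes at that moment; what a row does not reach only later rows make up. A row lasts 1/12 s, in which the tool goes at most 41.7 mm and 7.16 degrees, less where a joint would pass 70% of its speed; a pose out of reach is approached as far as the arm can. A call with a gripper value outside its range is refused whole. "hand" is the opening, from 0 (shut) to 1 (fully open), set as the call begins (left out, the last holds). The fingers move at their own pace and stop on an object; "force" is the grip in N (left out, the last holds). Time passes only in rows, so rows that repeat a pose let the fingers close. It gives the time, the measured TCP pose, the force and the opening at its end, in the units of the state.
- read_state(): the state, without advancing time (a new reading comes with each control period).
- read_camera(name): name is "scene" or "top"; returns a dict with "image" (400x640x3 uint8, red, green, blue), "depth" (400x640 float32, m along the optical axis (not along the pixel's ray), 0 where there is no reading), "fovy" (degrees; the focal length in pixels is half the picture's height over the tangent of half this angle, whatever the lens; pixels are square), "cx", "cy" (the principal point, pixels), "k1" (the pictures are not rectified: a ray, as slopes to the right and down, at radius r is drawn at 1 + k1 r^2 times it, then the intrinsics apply), "world_from_camera" (4x4, takes a point from camera to world coordinates). Camera axes: x right, y up, looking along -z (the intrinsics and any distortion apply to the point x, -y, -z); pixel columns grow to the right and rows downward; lengths in m; the calibration is good to about 2 mm. A picture is of the moment at which its call begins.
- finish_job(): hands the job in, once; it reports no verdict.
Trained networks look in a picture, given as the dict that the camera call returned (one of the last four; its "shot" number tells which), for a name from the list of things; names that differ only in an ending like _2 or _b are one class to them, and where a whole thing is asked for, a point or a joint stands for the part that bears it (a point fixed in the world has none). Each returns a list of dicts, best first, with "conf" (0 to 1); they miss things now and then, are a little off and sometimes report something else, mostly with a low value. They report only what shows in the picture. A call takes as long as a camera call.
- spot_in(target, picture): "bbox" ([centre column, centre row, width, height] in pixels, round what is visible of it).
- landmark_of(target, picture): "at" ([column, row] in pixels: a listed point, or the origin of a listed thing).
The state is a dict: "time": time; "q": joint angles; "joint_vel": joint speeds; "joint_torque": joint torques, N m; "tool_pos": TCP position; "tcp_rot": TCP orientation; "wrist_force": force on the tool from outside, world axes, zero at the start; "torque": the same for the moment, N m; "width": opening from 0.0 (shut) to 1.0 (fully open).
Only numpy, scipy, OpenCV 4.12 (cv2) and the standard library are available. Lean on these libraries where they do the work, as an engineer would, in place of code of your own. Each camera call takes 0.05 s, during which the arm holds its last target.

### The job

Open the lid of the red lacquer pigment case all the way until it leans back on its stop by itself, easing it over so that it never slams. Then swing the ivory palette leaf inside the case up by its brass grip bar to its balance point, standing straight up, so that a painter can reach the colour pans beneath; do not let it topple over the far way. Finish while still holding the leaf steady there by its bar, with the other things on the table left where they were.

Things in the scene. Friction and masses are not known exactly. Their poses are not given: they have to be found in the camera images.
- case: Red lacquer case fixed to the table, 200 (x) x 240 (y) x 75 mm high, walls 6 mm, floor 6 mm. Origin: centre of underside. x axis points from the grip-bar side to the lid's hinge side; y runs along both hinges; z up. Inside: three white pans (56 mm across, tops 23 mm above the table, at x = -12 mm, y = -70, 0, 70 mm) and, behind the leaf's hinge, a black deck 52 mm high.
- case_lid (a joint): Hinge of the lid (rad): 0 = shut, flat; 1.80 = open on its stop, leaning 13 degrees past upright over case +x. It turns freely: it falls shut below 1.57 and falls on to its stop above that. Lid panel 200 mm (from the hinge) x 240 mm x 8 mm, about 0.35 kg.
- lid_grip (a point): Centre of the lid's brass grip bar: round, 14 mm thick, 28 mm long, along case y, 230 mm from the hinge, 30 mm beyond the panel's edge on a 10 mm wide neck. Shut, it is 80 mm above the table and 30 mm outside the case's -x wall, with free space below. Its flat ends can be pinched from above and the lid turns between the fingers. Its axes turn with the lid; y stays along the hinge.
- lid_hinge (a point): Point on the lid's hinge axis, mid-length: case x = 100 mm, 75.5 mm above the table. The bar's centre line lies 4 mm above the hinge when shut.
- leaf (a joint): Hinge of the ivory palette leaf inside the case (rad): 0 = lying flat under the lid; pi/2 = straight up, its balance point; 2.10 = toppled over towards the lid. Hardly any friction: let go, it falls one way or the other. It opens the same way round as the lid, over towards case +x. Panel 80 mm (from the hinge) x 176 mm x 6 mm, about 0.16 kg.
- leaf_grip (a point): Centre of the leaf's brass grip bar: round, 14 mm thick, 28 mm long, along case y, in the leaf's plane, 110 mm from its hinge, 30 mm beyond the panel's edge on a 10 mm wide neck. Flat, it is at case x = -65 mm, 56 mm above the table, 29 mm inside the case wall, 50 mm above the case floor. Its flat ends can be pinched from above; the leaf turns between the fingers. Its axes turn with it.
- leaf_hinge (a point): Point on the leaf's hinge axis, mid-length: case x = 45 mm, 56 mm above the table.
- jar_red: Bystander: red pigment jar with brass cap, 46 mm across, 58 mm high, just beyond one end of the case (case -y). Origin: centre of its underside.
- jar_green: Bystander: green pigment jar with brass cap, same size, beside the red one. Origin: centre of its underside.
- brush_pot: Bystander: black brush pot, 72 mm across, 90 mm high, brushes up to about 195 mm. Origin: centre of its underside.
- dome_lid: Bystander: red domed vase lid with a knob, 120 mm across, 73 mm high. Origin: centre of its underside.
- blue_box: Bystander: blue box, 100 x 150 x 45 mm. Origin: centre of its underside.

How it is judged:
By the outcome, as a careful person would: the job done as asked, in the order asked, and still so for the second after the job is handed in, while the arm keeps its last pose, push and grip.
It also fails if it takes over 64 s, if anything falls off the work surface, if the arm or the gripper's body presses on something with over 40 N, if the wrist force passes 120 N, or if a joint passes its speed limit or range.

## Working session

There is one attempt and no reset: what is moved stays moved. The work goes in short steps, Python scripts to look and compute and a tool call to move; the robot and the scene stay as the last step left them, time stands still between calls to the robot, and variables do not carry over. Pictures are saved under pics/ and viewed, and the job is handed in when it is done.

Besides the shell and the picture viewer there is one more tool, called after ">>>" as name(argument=value, ...) on one line, values as JSON. play_rows: Moves the arm, as the interface text tells. Its arguments: {"type":"object","properties":{"slide":{"type":"array"},"delta_rot":{"type":"array"},"hand":{"type":"number"},"force":{"type":"number"}},"required":["slide","delta_rot"]}

```bash
ls; mkdir -p pics; cat > h.py <<'E'
from workcell import *
import numpy as np, cv2
from scipy.spatial.transform import Rotation as R
def cam(n,fn=None):
    p=read_camera(n)
    if fn: cv2.imwrite('pics/'+fn,p['image'][:,:,::-1])
    return p
def K(p):
    f=200/np.tan(np.radians(p['fovy'])/2); return f
def ray(p,u,v):
    f=K(p); d=np.array([(u-p['cx'])/f,(v-p['cy'])/f]); s=d.copy()
    for _ in range(30): s=d/(1+p['k1']*(s@s))
    return s
def px2w(p,u,v,depth=None,z=None):
    s=ray(p,u,v); T=np.array(p['world_from_camera'])
    d=np.array([s[0],-s[1],-1.])
    if z is not None:
        w=T[:3,:3]@d; t=(z-T[2,3])/w[2]; return T[:3,3]+t*w
    if depth is None: depth=float(np.median([x for x in p['depth'][int(v)-1:int(v)+2,int(u)-1:int(u)+2].ravel() if x>0]))
    return T[:3,:3]@(d*depth)+T[:3,3]
def w2px(p,X):
    T=np.array(p['world_from_camera']); c=T[:3,:3].T@(np.array(X)-T[:3,3])
    s=np.array([c[0],-c[1]])/-c[2]; s=s*(1+p['k1']*(s@s)); return s*K(p)+[p['cx'],p['cy']]
def cloud(p):
    v,u=np.mgrid[0:400,0:640]; f=K(p)
    d=np.stack([(u-p['cx'])/f,(v-p['cy'])/f],-1); s=d.copy()
    for _ in range(30): s=d/(1+p['k1']*(s**2).sum(-1,keepdims=True))
    T=np.array(p['world_from_camera']); D=p['depth'][...,None]
    c=np.concatenate([s*[1,-1],-np.ones_like(D)],-1)*D
    return c@T[:3,:3].T+T[:3,3]
E
python3 - <<'E'
from h import *
print(read_state())
for n in ('top','scene'):
    p=cam(n,n+'0.png'); print(n,p['fovy'],p['cx'],p['cy'],p['k1'],np.round(p['world_from_camera'],3).tolist())
    for t in ['case','lid_grip','lid_hinge','leaf_grip','jar_red','jar_green','brush_pot','dome_lid','blue_box']:
        for a in landmark_of(t,p)[:2]:
            print(t,np.round(a['at'],1),round(a['conf'],2), [np.round(px2w(p,*a['at'],z=z)[:2],3).tolist() for z in (0,0.0795)])
E
```

```text
pics
{'time': 0.0, 'q': array([ 1.08611392e+00,  2.64751827e-01,  1.60538600e+00,  1.01885730e-05,
        1.27365087e+00, -3.69284024e-02]), 'joint_vel': array([ 0.00144376, -0.00156708, -0.00103441,  0.00035727, -0.0001099 ,
        0.00036112]), 'joint_torque': array([ 6.80995254e-04, -5.15093601e+01, -3.67322803e+01,  1.30992257e-04,
        1.27895147e-02,  1.31144537e-05]), 'tool_pos': array([0.29192438, 0.60783017, 0.23795638]), 'tcp_rot': array([-0.69734617, -3.06262712,  0.00332833]), 'wrist_force': array([-0.10106351,  0.74214969,  0.21061358]), 'torque': array([-0.00457543,  0.05360501,  0.02942593]), 'width': 0.9984207736191205}
top 50.90653249194971 315.2333210445478 202.78756627193667 0.022555401971586713 [[-0.027, 0.994, -0.106, 0.421], [-1.0, -0.028, -0.007, 0.01], [-0.01, 0.106, 0.994, 1.335], [0.0, 0.0, 0.0, 1.0]]
case [314.5 229.1] 0.98 [[0.48, 0.024], [0.476, 0.023]]
lid_grip [356.3 212. ] 0.73 [[0.53, -0.11], [0.524, -0.103]]
lid_hinge [280.  236.6] 0.88 [[0.459, 0.134], [0.457, 0.127]]
lid_hinge [308.1 174.6] 0.58 [[0.655, 0.04], [0.641, 0.038]]
leaf_grip [171.2
[... 522 characters left out ...]
.22982379379843 -0.0008188891602198795 [[-0.729, -0.466, 0.501, 1.24], [0.684, -0.502, 0.529, 0.715], [0.005, 0.728, 0.685, 0.978], [0.0, 0.0, 0.0, 1.0]]
case [340.4 205.7] 0.97 [[0.493, 0.043], [0.553, 0.097]]
lid_grip [300.5 166.2] 0.6 [[0.455, -0.18], [0.519, -0.107]]
lid_grip [476.4 277.3] 0.19 [[0.423, 0.473], [0.49, 0.492]]
lid_hinge [372.1 196.8] 0.55 [[0.392, 0.082], [0.461, 0.133]]
jar_red [297.9 231.1] 0.58 [[0.656, 0.033], [0.704, 0.088]]
jar_green [324.8 245.5] 0.93 [[0.638, 0.124], [0.687, 0.172]]
brush_pot [211.8 157.6] 0.61 [[0.646, -0.419], [0.694, -0.327]]
dome_lid [479.3 274.1] 0.76 [[0.409, 0.472], [0.476, 0.492]]
blue_box [425.9 313.6] 0.64 [[0.609, 0.449], [0.66, 0.471]]
```

View pics/top0.png

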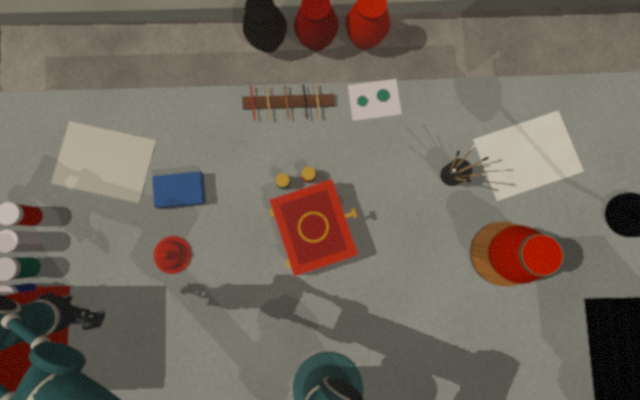

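View pics/scene0.png

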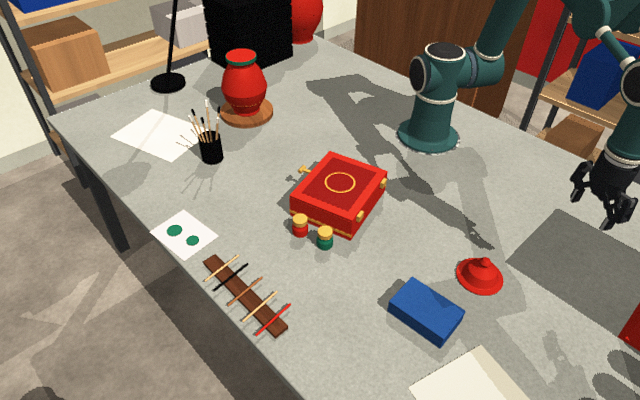

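Top view: the case is centred at about (314,229), with its lid grip bar at (352,213). The hinge side is on the left (world +y). The jars at (283,180) and (308,174) lie at case -y, which is world +x. Next I'll fit the case pose from depth.

```bash
python3 - <<'E'
from h import *
for n in ('top','scene'):
    p=cam(n); C=cloud(p); D=p['depth']
    m=(D>0)&(C[...,2]>0.07)&(C[...,2]<0.095)&(np.hypot(C[...,0]-.5,C[...,1]-.02)<0.19)
    if n=='scene': m&=True
    lab=cv2.connectedComponents(m.astype(np.uint8))[1]
    k=np.bincount(lab[m]).argmax(); P=C[lab==k]
    print(n,len(P),P.mean(0),np.percentile(P[:,2],[5,50,95]))
    mm=(lab==k).astype(np.uint8); mm=cv2.morphologyEx(mm,cv2.MORPH_OPEN,np.ones((9,9)))
    P=C[mm>0]; r=cv2.minAreaRect((P[:,:2]*1000).astype(np.float32)); print(r)
    g=(D>0)&(C[...,2]>0.06)&(C[...,2]<0.1)&(np.hypot(C[...,0]-.524,C[...,1]+.105)<0.035)&(mm==0)
    print('grip',C[g].mean(0),C[g].shape, np.round(C[g][:, :].min(0),3),np.round(C[g].max(0),3))
    f=(D>0)&(np.abs(C[...,0]-.4)<.05)&(np.abs(C[...,1]+.2)<.05); print('table z',np.median(C[f][:,2]))
    np.save(n+'_lid.npy',P)
im=cam('top')['image']; cv2.imwrite('pics/topz.png',cv2.resize(im[150:290,240:400],None,fx=4.5,fy=4,interpolation=2)[:,:,::-1])
E
```

```text
top 5521 [0.48358958 0.026504   0.0848673 ] [0.08055228 0.08491573 0.089119  ]
((484.01910400390625, 30.52880096435547), (239.74124145507812, 209.60633850097656), 16.607267379760742)
grip [ 0.52085274 -0.09111684  0.08508702] (66, 3) [ 0.509 -0.104  0.079] [ 0.536 -0.072  0.092]
table z 0.0010873211614970124
scene 4131 [0.50098783 0.03827393 0.08372027] [0.07660585 0.08421475 0.08752127]
((490.68743896484375, 32.66455841064453), (246.6446990966797, 216.81727600097656), 17.656740188598633)
grip [ 0.52813227 -0.08766439  0.08323126] (60, 3) [ 0.513 -0.103  0.073] [ 0.543 -0.07   0.09 ]
table z 0.00045287544120220513
```

View pics/topz.png

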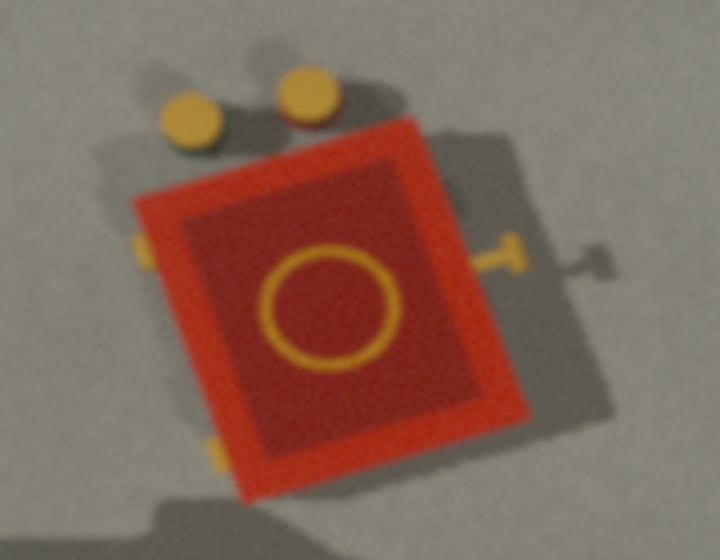

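```bash
cat >> h.py <<'E'
def fitcase():
    pass
E
python3 - <<'E'
from h import *
# sub-pixel corners from red mask
from scipy.optimize import least_squares
def model(a):
    x,y,t=a; r=np.array([[np.cos(t),-np.sin(t)],[np.sin(t),np.cos(t)]])
    L=np.array([[-100,-120],[100,-120],[100,120],[-100,120]])/1000.
    return np.c_[L@r.T+[x,y],np.full(4,.0835)]
for n in('top','scene'):
    p=cam(n); hsv=cv2.cvtColor(p['image'],cv2.COLOR_RGB2HSV)
    if n=='top':
        m=((hsv[...,0]<8)|(hsv[...,0]>172))&(hsv[...,1]>120)&(hsv[...,2]>60)
        lab=cv2.connectedComponents(m.astype(np.uint8))[1]; mm=(lab==lab[215,310]).astype(np.uint8)
        mm=cv2.morphologyEx(cv2.morphologyEx(mm,cv2.MORPH_CLOSE,np.ones((15,15))),cv2.MORPH_OPEN,np.ones((7,7)))
        c=max(cv2.findContours(mm,0,1)[0],key=cv2.contourArea)
        # lines via optimisation of IoU: fit polygon to contour
        pts=c[:,0].astype(float)
        def res(a):
            q=np.array([w2px(p,X) for X in model(a)]).astype(np.float32).reshape(-1,1,2)
            return [cv2.pointPolygonTest(q,tuple(map(float,u)),True)-0.5 for u in pts]
        s=least_squares(res,[.484,.028,np.pi/2+.29],loss='soft_l1'); print(n,s.x,np.sqrt(np.mean(np.square(s.fun))),len(pts))
        a=s.x
    r=lambda L:np.array([a[0]+np.cos(a[2])*L[0]-np.sin(a[2])*L[1],a[1]+np.sin(a[2])*L[0]+np.cos(a[2])*L[1],L[2]])
    g=r([-.13,0,.0795]); print('grip',g,w2px(p,g)); 
    im=p['image'][:,:,::-1].copy(); im=cv2.resize(im,None,fx=4,fy=4)
    for X in model(a): cv2.circle(im,tuple(int(v*4+2) for v in w2px(p,X)),4,(0,255,0),1)
    for y in(-.014,.014):
        cv2.circle(im,tuple(int(v*4+2) for v in w2px(p,r([-.13,y,.0795]))),3,(255,0,0),1)
    u=w2px(p,r([0,0,.08]))*4; im=im[int(u[1])-280:int(u[1])+280,int(u[0])-360:int(u[0])+360]
    cv2.imwrite('pics/fit_%s.png'%n,im)
E
```

```text
top [ 0.44186245 -0.08455305  1.86079633] 7.980351052793787 66
grip [ 0.47903624 -0.20912475  0.0795    ] [392.46436386 226.05076123]
grip [ 0.47903624 -0.20912475  0.0795    ] [288.5766968  146.01980252]
```

```bash
python3 -c "
import cv2,numpy as np
a=cv2.imread('pics/fit_top.png');b=cv2.imread('pics/fit_scene.png');cv2.imwrite('pics/fit2.png',cv2.resize(np.hstack([a,b]),(800,311)))"
```

```text
(no output)
```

View pics/fit_top.png

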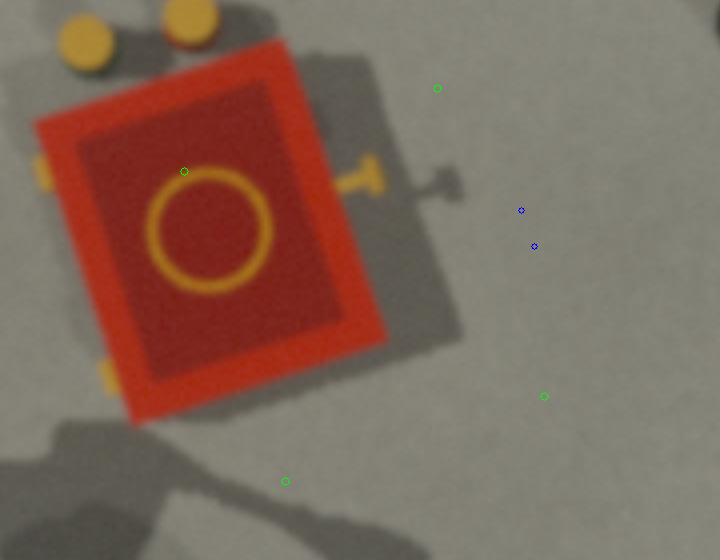

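View pics/fit_scene.png

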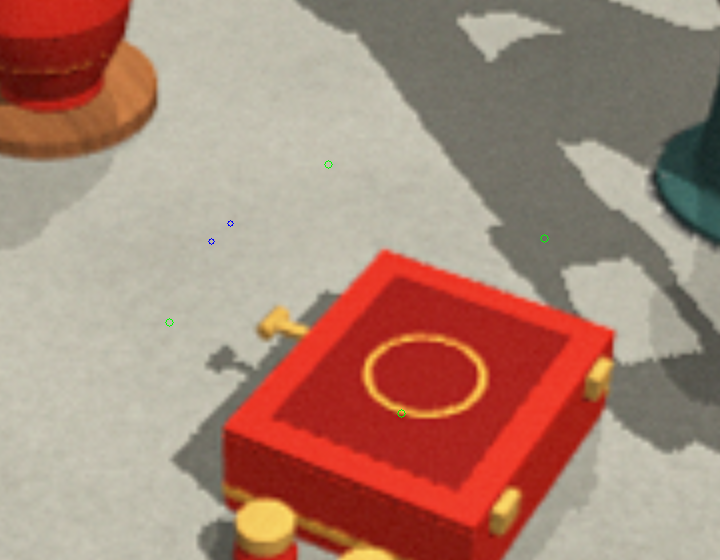

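```bash
cat > fit.py <<'E'
from h import *
from scipy.optimize import least_squares
a0=[ 0.44186245,-0.08455305,1.86079633]
def R3(a,L):
    x,y,t=a[:3]; return np.array([x+np.cos(t)*L[0]-np.sin(t)*L[1],y+np.sin(t)*L[0]+np.cos(t)*L[1],L[2]])
Ls=[[-.1,-.12,.0835],[.1,-.12,.0835],[.1,.12,.0835],[-.1,.12,.0835],[-.13,0,.0835]]
cl={'top':[(284,42),(36,122),(135,424),(387,338),(374,174)],'scene':[(225,430),(477,525),(613,333),(384,252),(273,321)]}
P={n:cam(n) for n in cl}; obs={}
for n in cl:
    o=np.floor(w2px(P[n],R3(a0,[0,0,.08]))*4)-[360,280]
    obs[n]=[(np.array(c)+o-1.5)/4 for c in cl[n]]
def res(a,ns): return np.concatenate([w2px(P[n],R3(a,L))-o for n in ns for L,o in zip(Ls,obs[n])])
for ns in (['top'],['scene'],['top','scene']):
    s=least_squares(res,[.484,.03,1.86],args=(ns,)); print(ns,s.x.round(4),np.round(s.fun,1).tolist(),R3(s.x,[-.13,0,.0795]).round(4))
np.save('case.npy',s.x)
E
python3 fit.py
```

```text
['top'] [0.4837 0.0272 1.8684] [0.3, -1.4, -0.8, -0.4, -0.5, 1.0, 0.8, 0.7, 0.3, 0.0] [ 0.5218 -0.0971  0.0795]
['scene'] [0.4884 0.0309 1.8745] [-0.4, -0.3, 0.0, 1.1, 0.8, -0.8, -0.4, -0.7, -0.0, 0.1] [ 0.5273 -0.0931  0.0795]
['top', 'scene'] [0.4852 0.0283 1.8711] [-0.2, -2.0, -1.3, -0.7, -0.8, 0.5, 0.5, 0.0, -0.1, -0.6, -0.2, -1.4, -0.1, 0.1, 0.9, -1.5, -0.1, -1.5, 0.2, -0.8] [ 0.5237 -0.0959  0.0795]
```

```bash
cat >> h.py <<'E'
CASE=np.array([.4858,.0292,1.871])
def c2w(L,a=None):
    a=CASE if a is None else a
    x,y,t=a; return np.array([x+np.cos(t)*L[0]-np.sin(t)*L[1],y+np.sin(t)*L[0]+np.cos(t)*L[1],L[2]])
def Rt(a=None):
    t=(CASE if a is None else a)[2]; cx=np.array([np.cos(t),np.sin(t),0]); cy=np.array([-np.sin(t),np.cos(t),0])
    return np.c_[cx,-cy,[0,0,-1]]
def go(Lw,s=None):
    s=s or read_state(); R0=R.from_rotvec(s['tcp_rot']).as_matrix()
    sl=R0.T@(np.array(Lw)-s['tool_pos'])*100; Rr=R0.T@Rt(); rv=R.from_matrix(Rr).as_rotvec()
    return sl.round(2).tolist(),rv.round(3).tolist()
def st():
    s=read_state(); a=CASE; d=s['tool_pos'][:2]-a[:2]; c,n=np.cos(a[2]),np.sin(a[2])
    print('t',round(s['time'],2),'TCPcase',np.round([c*d[0]+n*d[1],-n*d[0]+c*d[1],s['tool_pos'][2]],4),'F',np.round(s['wrist_force'],1),'Fcx,cy',np.round([c*s['wrist_force'][0]+n*s['wrist_force'][1],-n*s['wrist_force'][0]+c*s['wrist_force'][1]],1),'w',round(s['width'],3),'q',np.round(s['q'],2)); return s
E
python3 - <<'E'
from h import *
st(); print(go(c2w([-.13,0,.17])))
E
```

```text
t 1.35 TCPcase [0.6106 0.0136 0.2393] F [ 0.1  0.4 -0.5] Fcx,cy [ 0.3 -0.2] w 0.997 q [ 1.09  0.26  1.6   0.    1.27 -0.04]
([-51.37, -53.37, 6.93], [0.0, -0.0, 0.823])
```

>>> play_rows(slide=[[-2.5,-2.7,0.3],[-5.1,-5.3,0.6],[-7.7,-8.0,1.0],[-10.3,-10.7,1.3],[-12.8,-13.3,1.7],[-15.4,-16,2],[-18,-18.7,2.4],[-20.5,-21.3,2.7],[-23.1,-24,3.1],[-25.7,-26.7,3.4],[-28.3,-29.4,3.8],[-30.8,-32,4.1]], delta_rot=[[0,0,0.04],[0,0,0.08],[0,0,0.12],[0,0,0.16],[0,0,0.2],[0,0,0.25],[0,0,0.29],[0,0,0.33],[0,0,0.37],[0,0,0.41],[0,0,0.45],[0,0,0.49]], hand=0.8, force=25)

```text
time: 2.35
tool_pos: [0.4316, 0.1848, 0.1984]
tcp_rot: [1.422, 2.801, 0.001]
wrist_force: [0.2, 0.3, -0.0]
width: 0.801
```

```bash
python3 - <<'E'
from h import *
st(); print(go(c2w([-.13,0,.15])))
E
```

```text
t 2.35 TCPcase [0.1647 0.0058 0.1984] F [ 0.2  0.3 -0. ] Fcx,cy [ 0.2 -0.3] w 0.801 q [ 0.35 -0.1   2.07 -0.    1.17 -0.28]
([-28.06, -9.04, 4.84], [0.001, 0.0, 0.331])
```

>>> play_rows(slide=[[-3,-1,0.2],[-6.5,-2,0.4],[-10,-3,0.6],[-13.5,-4.2,0.8],[-17,-5.4,1.2],[-20,-6.5,1.8],[-23,-7.5,2.8],[-25.5,-8.3,3.6],[-27.2,-8.8,4.4],[-28.06,-9.04,4.84],[-28.06,-9.04,4.84],[-28.06,-9.04,4.84]], delta_rot=[[0,0,0.03],[0,0,0.07],[0,0,0.11],[0,0,0.15],[0,0,0.19],[0,0,0.23],[0,0,0.27],[0,0,0.3],[0,0,0.32],[0,0,0.331],[0,0,0.331],[0,0,0.331]], hand=0.65)

```text
time: 3.35
tool_pos: [0.5239, -0.0947, 0.1498]
tcp_rot: [-1.864, -2.528, -0.001]
wrist_force: [0.5, 0.8, -0.4]
width: 0.654
```

```bash
python3 - <<'E'
from h import *
st(); print(go(c2w([-.13,0,.0695])))
for n in('top','scene'):
    p=cam(n); u=w2px(p,c2w([-.13,0,.1])); im=p['image'][int(u[1])-70:int(u[1])+70,int(u[0])-90:int(u[0])+90]
    cv2.imwrite('pics/a_%s.png'%n,cv2.resize(im,None,fx=4,fy=4,interpolation=2)[:,:,::-1])
a=[cv2.imread('pics/a_%s.png'%n) for n in('top','scene')]; cv2.imwrite('pics/a1.png',cv2.resize(np.hstack(a),(800,311)))
E
```

```text
t 3.35 TCPcase [-0.1297  0.0003  0.1498] F [ 0.5  0.8 -0.4] Fcx,cy [ 0.6 -0.7] w 0.654 q [-0.23  0.07  2.    0.    1.07 -0.53]
([-0.04, 0.03, 8.03], [0.0, -0.001, -0.0])
```

View pics/a1.png

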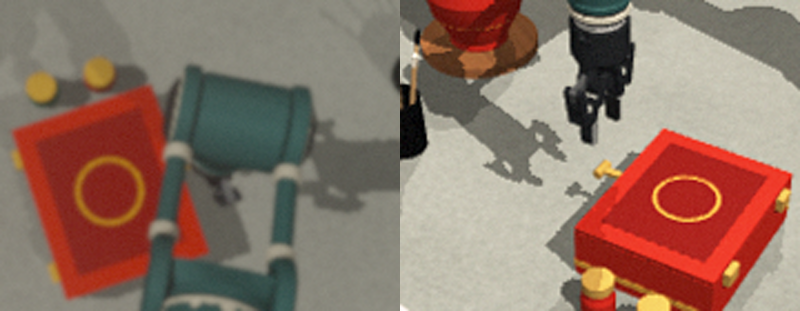

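The gripper at about (590,110) in the scene half stands over the bar at (607,170). Going down.

>>> play_rows(slide=[[0,0,1],[0,0,2.2],[0,0,3.4],[0,0,4.6],[0,0,5.6],[0,0,6.5],[0,0,7.2],[0,0,7.7],[0,0,8.0],[0,0,8.0],[0,0,8.0]], delta_rot=[[0,0,0],[0,0,0],[0,0,0],[0,0,0],[0,0,0],[0,0,0],[0,0,0],[0,0,0],[0,0,0],[0,0,0],[0,0,0]])

```text
time: 4.37
tool_pos: [0.5245, -0.0941, 0.0706]
tcp_rot: [1.863, 2.529, 0.002]
wrist_force: [0.8, -0.2, 0.4]
width: 0.651
```

```bash
python3 - <<'E'
from h import *
st(); 
p=cam('scene'); u=w2px(p,c2w([-.13,0,.1])); im=p['image'][int(u[1])-70:int(u[1])+70,int(u[0])-90:int(u[0])+90]
cv2.imwrite('pics/a2.png',cv2.resize(im,None,fx=4.4,fy=4.4,interpolation=2)[:,:,::-1])
E
```

```text
t 4.37 TCPcase [-0.1293 -0.0005  0.0706] F [ 0.8 -0.2  0.4] Fcx,cy [-0.5 -0.7] w 0.651 q [-0.22  0.16  2.06  0.    0.91 -0.53]
```

View pics/a2.png

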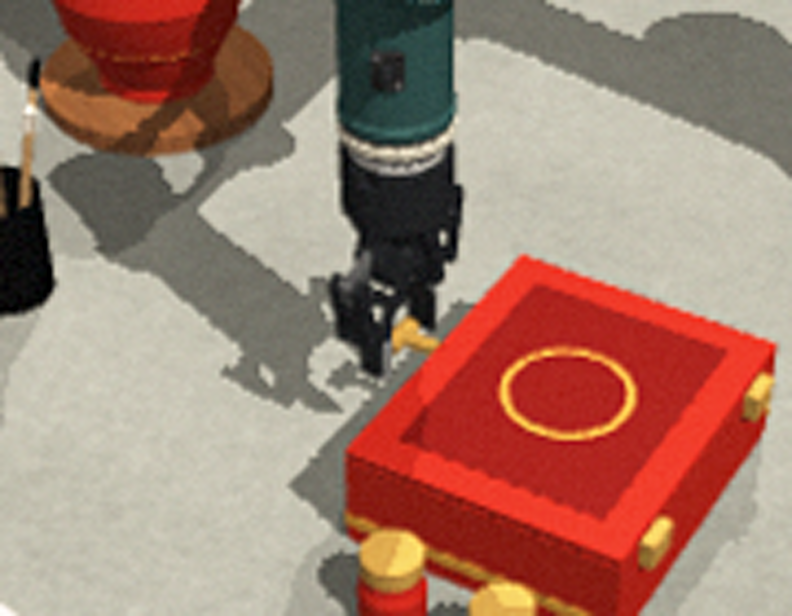

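The fingers straddle the bar at (405,335). Closing.

>>> play_rows(slide=[[0,0,0.1],[0,0,0.1],[0,0,0.1],[0,0,0.1],[0,0,0.1],[0,0,0.1],[0,0,0.1],[0,0,0.1]], delta_rot=[[0,0,0],[0,0,0],[0,0,0],[0,0,0],[0,0,0],[0,0,0],[0,0,0],[0,0,0]], hand=0, force=30)

```text
time: 5.08
tool_pos: [0.5241, -0.0946, 0.0707]
tcp_rot: [1.862, 2.529, -0.0]
wrist_force: [-3.7, -2.0, 5.4]
width: 0.321
```

```bash
python3 - <<'E'
from h import *
st()
E
```

```text
t 5.08 TCPcase [-1.296e-01  1.000e-04  7.070e-02] F [-3.7 -2.   5.4] Fcx,cy [-0.8  4.1] w 0.321 q [-0.23  0.16  2.06 -0.    0.91 -0.53]
```

```bash
cat >> h.py <<'E'
T0=np.array([-.1296,.0001,.0707])
def lid(th): return T0+[.23*(1-np.cos(th))+.004*np.sin(th),0,.23*np.sin(th)+.004*(np.cos(th)-1)]
def rows(f,ths,off=(0,0,0)):
    s=st()
    print([[round(v,1 if 0 else 2) for v in go(c2w(f(t)+np.array(off)),s)[0]] for t in ths]); print(go(c2w(f(ths[-1])),s)[1])
E
python3 - <<'E'
from h import *
rows(lid,[.01,.03,.06,.1,.14,.18,.22,.26,.3,.34,.37,.39])
E
```

```text
t 5.08 TCPcase [-1.296e-01  1.000e-04  7.070e-02] F [-3.7 -2.   5.4] Fcx,cy [-0.8  4.1] w 0.321 q [-0.23  0.16  2.06 -0.    0.91 -0.53]
[[0.01, -0.0, -0.23], [0.02, -0.0, -0.69], [0.07, -0.0, -1.38], [0.16, -0.0, -2.3], [0.28, -0.0, -3.21], [0.44, -0.0, -4.11], [0.64, -0.0, -5.01], [0.87, 0.0, -5.9], [1.14, 0.0, -6.78], [1.45, 0.0, -7.65], [1.7, 0.0, -8.29], [1.88, 0.0, -8.72]]
[0.0, 0.001, 0.002]
```

>>> play_rows(slide=[[0.01,0,-0.23],[0.02,0,-0.69],[0.07,0,-1.38],[0.16,0,-2.3],[0.28,0,-3.21],[0.44,0,-4.11],[0.64,0,-5.01],[0.87,0,-5.9],[1.14,0,-6.78],[1.45,0,-7.65],[1.7,0,-8.29],[1.88,0,-8.72]], delta_rot=[[0,0,0],[0,0,0],[0,0,0],[0,0,0],[0,0,0],[0,0,0],[0,0,0],[0,0,0],[0,0,0],[0,0,0],[0,0,0],[0,0,0]])

```text
time: 6.08
tool_pos: [0.5183, -0.0762, 0.1588]
tcp_rot: [1.862, 2.53, 0.0]
wrist_force: [0.3, 2.6, -3.4]
width: 0.323
```

```bash
python3 - <<'E'
from h import *
rows(lid,[.4,.43,.47,.51,.55,.6,.65,.7,.75,.8,.84,.86])
p=cam('scene'); u=w2px(p,c2w([-.13,0,.1])); im=p['image'][int(u[1])-70:int(u[1])+70,int(u[0])-90:int(u[0])+90]
cv2.imwrite('pics/a3.png',cv2.resize(im,None,fx=4.4,fy=4.4,interpolation=2)[:,:,::-1])
E
```

```text
t 6.08 TCPcase [-1.103e-01  1.000e-04  1.588e-01] F [ 0.3  2.6 -3.4] Fcx,cy [ 2.4 -1. ] w 0.323 q [-0.19  0.04  2.01 -0.    1.09 -0.5 ]
[[0.04, -0.0, -0.12], [0.33, -0.0, -0.74], [0.74, -0.0, -1.57], [1.19, 0.0, -2.37], [1.67, 0.0, -3.16], [2.31, 0.0, -4.11], [3.0, 0.01, -5.03], [3.73, 0.01, -5.92], [4.51, 0.01, -6.77], [5.32, 0.01, -7.57], [6.01, 0.01, -8.19], [6.36, 0.01, -8.49]]
[0.001, 0.001, 0.002]
```

View pics/a3.png

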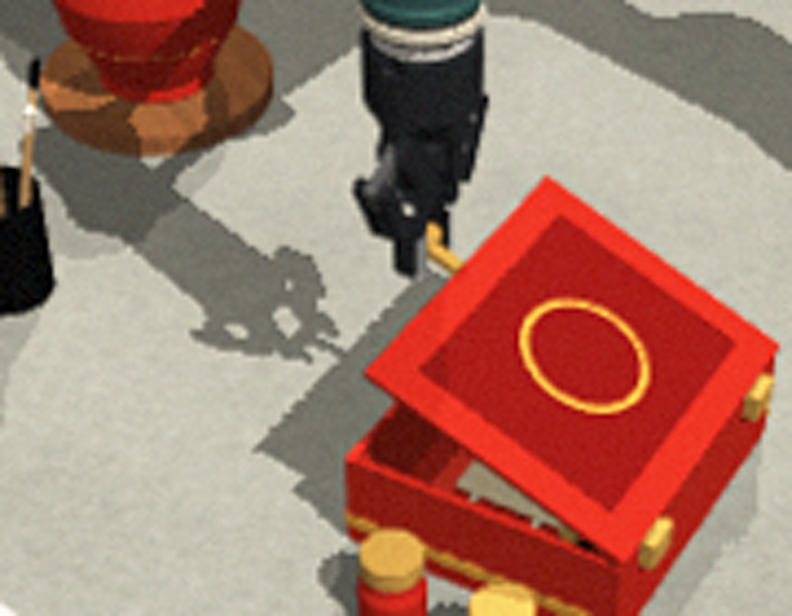

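The lid has lifted to about 0.4 rad with the bar still gripped, and the leaf shows at (500,490). Continuing.

>>> play_rows(slide=[[0.1,0,-0.3],[0.36,0,-0.8],[0.74,0,-1.57],[1.19,0,-2.37],[1.67,0,-3.16],[2.31,0,-4.11],[3.0,0.01,-5.03],[3.73,0.01,-5.92],[4.51,0.01,-6.77],[5.32,0.01,-7.57],[6.01,0.01,-8.19],[6.36,0.01,-8.49]], delta_rot=[[0,0,0],[0,0,0],[0,0,0],[0,0,0],[0,0,0],[0,0,0],[0,0,0],[0,0,0],[0,0,0],[0,0,0],[0,0,0],[0,0,0]])

```text
time: 7.13
tool_pos: [0.4995, -0.0143, 0.2453]
tcp_rot: [1.86, 2.529, 0.002]
wrist_force: [3.2, 0.4, -3.8]
width: 0.32
```

```bash
python3 - <<'E'
from h import *
rows(lid,[.88,.91,.95,.99,1.04,1.09,1.14,1.19,1.24,1.28,1.31,1.33])
E
```

```text
t 7.13 TCPcase [-4.560e-02 -2.000e-04  2.453e-01] F [ 3.2  0.4 -3.8] Fcx,cy [-0.6 -3.2] w 0.32 q [-0.08 -0.08  1.96 -0.    1.25 -0.38]
[[0.25, -0.03, -0.12], [0.8, -0.03, -0.54], [1.55, -0.02, -1.08], [2.31, -0.02, -1.59], [3.3, -0.02, -2.18], [4.31, -0.01, -2.72], [5.36, -0.01, -3.21], [6.42, -0.0, -3.65], [7.5, -0.0, -4.03], [8.38, 0.0, -4.3], [9.05, 0.0, -4.47], [9.5, 0.01, -4.58]]
[0.002, 0.001, 0.003]
```

>>> play_rows(slide=[[0.3,0,-0.2],[0.82,0,-0.55],[1.55,0,-1.08],[2.31,0,-1.59],[3.3,0.01,-2.18],[4.31,0.02,-2.72],[5.36,0.03,-3.21],[6.42,0.04,-3.65],[7.5,0.05,-4.03],[8.38,0.05,-4.3],[9.05,0.05,-4.47],[9.5,0.05,-4.58]], delta_rot=[[0,0,0],[0,0,0],[0,0,0],[0,0,0],[0,0,0],[0,0,0],[0,0,0],[0,0,0],[0,0,0],[0,0,0],[0,0,0],[0,0,0]])

```text
time: 8.13
tool_pos: [0.4715, 0.0774, 0.2919]
tcp_rot: [1.858, 2.53, 0.003]
wrist_force: [2.9, -1.5, 3.5]
width: 0.317
```

```bash
python3 - <<'E'
from h import *
rows(lid,[1.35,1.38,1.41,1.44,1.47,1.5,1.53,1.56,1.59,1.62,1.64,1.65])
p=cam('scene'); u=w2px(p,c2w([0,0,.2])); im=p['image'][int(u[1])-70:int(u[1])+70,int(u[0])-90:int(u[0])+90]
cv2.imwrite('pics/a4.png',cv2.resize(im,None,fx=4.4,fy=4.4,interpolation=2)[:,:,::-1])
E
```

```text
t 8.13 TCPcase [ 0.0503 -0.0006  0.2919] F [ 2.9 -1.5  3.5] Fcx,cy [-2.2 -2.3] w 0.317 q [ 0.11 -0.15  1.94 -0.    1.34 -0.19]
[[0.36, -0.07, -0.01], [1.04, -0.07, -0.14], [1.72, -0.06, -0.25], [2.41, -0.06, -0.34], [3.09, -0.06, -0.41], [3.78, -0.06, -0.46], [4.47, -0.05, -0.48], [5.16, -0.05, -0.49], [5.85, -0.05, -0.48], [6.54, -0.05, -0.44], [7.0, -0.05, -0.41], [7.23, -0.04, -0.39]]
[0.003, 0.002, 0.004]
```

View pics/a4.png

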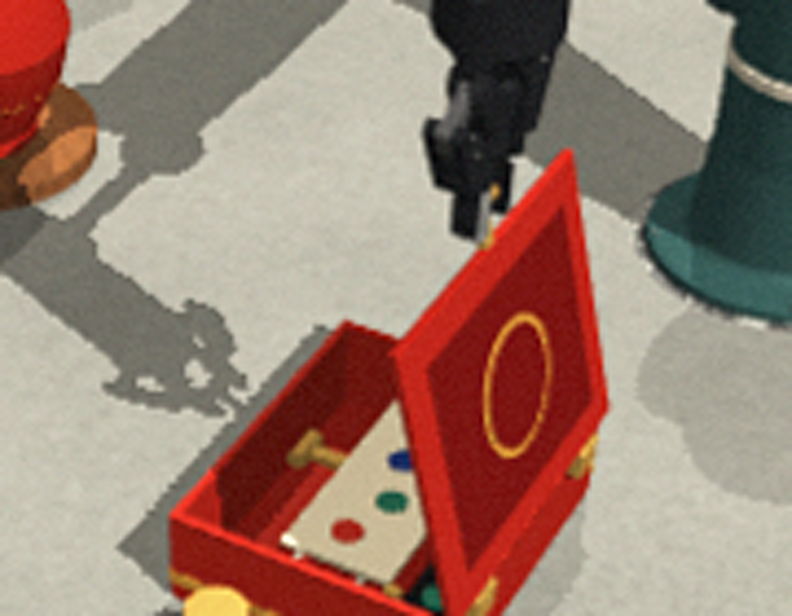

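The lid is near upright and still held. The leaf's bar shows in the case at (310,450). Slowing down towards the stop.

>>> play_rows(slide=[[0.36,0,0],[1.0,0.01,-0.08],[1.7,0.02,-0.18],[2.4,0.03,-0.27],[3.09,0.04,-0.34],[3.78,0.04,-0.39],[4.47,0.04,-0.41],[5.16,0.04,-0.42],[5.7,0.04,-0.42],[6.2,0.04,-0.4],[6.6,0.04,-0.38],[6.8,0.04,-0.36]], delta_rot=[[0,0,0],[0,0,0],[0,0,0],[0,0,0],[0,0,0],[0,0,0],[0,0,0],[0,0,0],[0,0,0],[0,0,0],[0,0,0],[0,0,0]])

```text
time: 9.18
tool_pos: [0.4515, 0.1432, 0.2964]
tcp_rot: [1.858, 2.53, 0.004]
wrist_force: [1.2, 0.4, 5.2]
width: 0.316
```

```bash
python3 - <<'E'
from h import *
rows(lid,[1.65,1.66,1.67,1.68,1.69,1.7,1.71,1.72,1.73,1.74,1.75,1.755,1.76,1.77,1.78,1.79,1.8,1.81,1.82])
E
```

```text
t 9.18 TCPcase [ 0.1191 -0.001   0.2964] F [1.2 0.4 5.2] Fcx,cy [ 0.  -1.3] w 0.316 q [ 0.25 -0.16  1.94 -0.    1.35 -0.05]
[[0.35, -0.1, 0.07], [0.58, -0.1, 0.1], [0.81, -0.1, 0.12], [1.04, -0.1, 0.15], [1.26, -0.1, 0.18], [1.49, -0.1, 0.21], [1.72, -0.1, 0.25], [1.95, -0.1, 0.28], [2.17, -0.1, 0.32], [2.4, -0.1, 0.36], [2.63, -0.1, 0.41], [2.74, -0.1, 0.43], [2.85, -0.1, 0.45], [3.08, -0.1, 0.5], [3.3, -0.1, 0.55], [3.52, -0.1, 0.6], [3.75, -0.09, 0.66], [3.97, -0.09, 0.72], [4.19, -0.09, 0.78]]
[0.004, 0.0, 0.004]
```

>>> play_rows(slide=[[0.2,0,0],[0.5,0,0.03],[0.81,0,0.08],[1.04,0,0.1],[1.26,0,0.13],[1.49,0,0.17],[1.72,0,0.21],[1.95,0,0.24],[2.17,0,0.28],[2.4,0,0.32],[2.55,0,0.35],[2.7,0,0.38]], delta_rot=[[0,0,0],[0,0,0],[0,0,0],[0,0,0],[0,0,0],[0,0,0],[0,0,0],[0,0,0],[0,0,0],[0,0,0],[0,0,0],[0,0,0]])

```text
time: 10.18
tool_pos: [0.4435, 0.1693, 0.2927]
tcp_rot: [1.858, 2.53, 0.005]
wrist_force: [2.1, 0.9, 5.6]
width: 0.323
```

```bash
python3 - <<'E'
from h import *
rows(lid,[1.76,1.77,1.78,1.79,1.8,1.81,1.82])
E
```

```text
t 10.18 TCPcase [ 0.1464 -0.001   0.2927] F [2.1 0.9 5.6] Fcx,cy [ 0.3 -2.3] w 0.323 q [ 0.31 -0.16  1.95 -0.    1.35  0.01]
[[0.12, -0.11, 0.09], [0.35, -0.11, 0.14], [0.57, -0.11, 0.19], [0.8, -0.11, 0.24], [1.02, -0.11, 0.3], [1.24, -0.11, 0.35], [1.47, -0.11, 0.41]]
[0.004, 0.0, 0.004]
```

>>> play_rows(slide=[[0.1,0,0.02],[0.2,0,0.04],[0.3,0,0.06],[0.4,0,0.08],[0.5,0,0.1],[0.6,0,0.12],[0.7,0,0.15],[0.8,0,0.17],[0.9,0,0.2],[1.0,0,0.22],[1.0,0,0.22]], delta_rot=[[0,0,0],[0,0,0],[0,0,0],[0,0,0],[0,0,0],[0,0,0],[0,0,0],[0,0,0],[0,0,0],[0,0,0],[0,0,0]])

```text
time: 11.1
tool_pos: [0.4405, 0.1791, 0.2905]
tcp_rot: [1.858, 2.53, 0.006]
wrist_force: [1.9, 1.3, 4.4]
width: 0.318
```

```bash
python3 - <<'E'
from h import *
rows(lid,[1.79,1.8,1.81,1.82])
E
```

```text
t 11.1 TCPcase [ 0.1566 -0.0011  0.2905] F [1.9 1.3 4.4] Fcx,cy [ 0.6 -2.2] w 0.318 q [ 0.33 -0.15  1.95 -0.    1.34  0.03]
[[-0.23, -0.12, 0.02], [-0.0, -0.12, 0.08], [0.22, -0.12, 0.13], [0.44, -0.12, 0.19]]
[0.005, 0.0, 0.004]
```

>>> play_rows(slide=[[0.08,0,0.02],[0.16,0,0.04],[0.24,0,0.06],[0.32,0,0.08],[0.4,0,0.1]], delta_rot=[[0,0,0],[0,0,0],[0,0,0],[0,0,0],[0,0,0]])

```text
time: 11.52
tool_pos: [0.4394, 0.183, 0.2895]
tcp_rot: [1.858, 2.53, 0.006]
wrist_force: [2.0, 1.9, 3.6]
width: 0.326
```

```bash
python3 - <<'E'
from h import *
rows(lid,[1.8,1.82])
E
```

```text
t 11.52 TCPcase [ 0.1606 -0.0011  0.2895] F [2.  1.9 3.6] Fcx,cy [ 1.2 -2.5] w 0.326 q [ 0.34 -0.15  1.95 -0.    1.34  0.04]
[[-0.41, -0.12, -0.03], [0.04, -0.12, 0.09]]
[0.005, 0.0, 0.004]
```

```bash
python3 - <<'E'
from h import *
p=cam('scene'); u=w2px(p,c2w([.05,0,.2])); im=p['image'][int(u[1])-70:int(u[1])+70,int(u[0])-90:int(u[0])+90]
cv2.imwrite('pics/a5.png',cv2.resize(im,None,fx=4.4,fy=4.4,interpolation=2)[:,:,::-1])
C=cloud(p); D=p['depth']
# lid inner-face points in case frame
a=CASE; c,n=np.cos(a[2]),np.sin(a[2]); d=C[...,:2]-a[:2]; X=c*d[...,0]+n*d[...,1]; Y=-n*d[...,0]+c*d[...,1]; Z=C[...,2]
m=(D>0)&(abs(Y)<.11)&(Z>.1)&(Z<.26)&(X>.08)&(X<.2)
A=np.c_[Z[m],np.ones(m.sum())]
k=np.ones(m.sum(),bool)
for _ in range(5):
    s=np.linalg.lstsq(A[k],X[m][k],rcond=None)[0]; r=abs(A@s-X[m]); k=r<.006
print(m.sum(),k.sum(),s,np.degrees(np.arctan(s[0])), 'theta',np.pi/2+np.arctan(s[0]))
E
```

```text
439 439 [0.22577806 0.09116314] 12.722807662461523 theta 1.7928512106028136
```

View pics/a5.png

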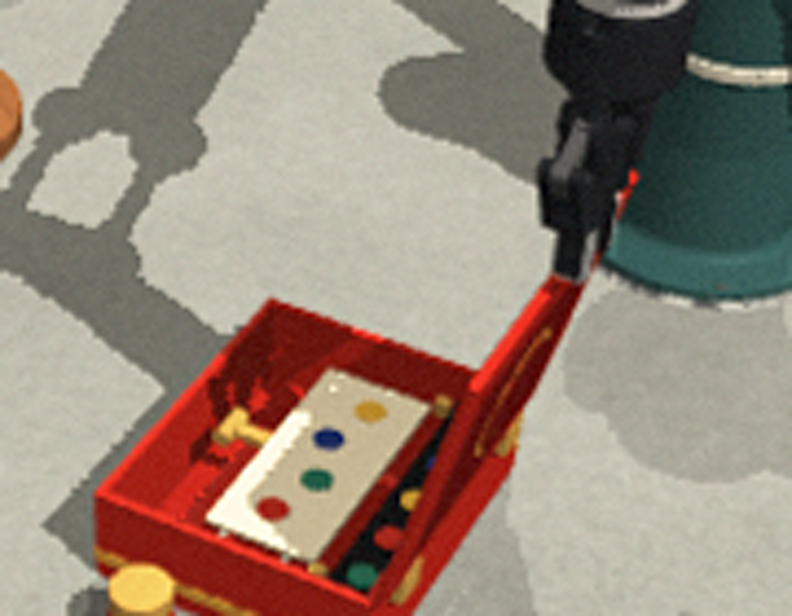

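>>> play_rows(slide=[[0.08,0,0.02],[0.16,0,0.04],[0.24,0,0.06],[0.32,0,0.08],[0.4,0,0.1],[0.4,0,0.1]], delta_rot=[[0,0,0],[0,0,0],[0,0,0],[0,0,0],[0,0,0],[0,0,0]])

```text
time: 12.07
tool_pos: [0.4391, 0.184, 0.2892]
tcp_rot: [1.855, 2.525, -0.0]
wrist_force: [4.6, -8.8, 7.0]
width: 0.322
```

```bash
cat >> h.py <<'E'
def lidang(p=None):
    p=p or cam('scene'); C=cloud(p); D=p['depth']
    a=CASE; c,n=np.cos(a[2]),np.sin(a[2]); d=C[...,:2]-a[:2]; X=c*d[...,0]+n*d[...,1]; Y=-n*d[...,0]+c*d[...,1]; Z=C[...,2]
    m=(D>0)&(abs(Y)<.11)&(Z>.1)&(Z<.26)&(X>.08)&(X<.2)
    A=np.c_[Z[m],np.ones(m.sum())]; k=np.ones(m.sum(),bool)
    for _ in range(5):
        s=np.linalg.lstsq(A[k],X[m][k],rcond=None)[0]; r=abs(A@s-X[m]); k=r<.006
    print(m.sum(),'lid theta',np.pi/2+np.arctan(s[0]),s)
E
python3 - <<'E'
from h import *
rows(lid,[1.8,1.82]); lidang()
E
```

```text
t 12.07 TCPcase [ 0.1617 -0.0011  0.2892] F [ 4.6 -8.8  7. ] Fcx,cy [-9.8 -1.8] w 0.322 q [ 0.35 -0.15  1.95 -0.01  1.34  0.05]
[[-0.51, -0.12, -0.06], [-0.07, -0.12, 0.06]]
[0.005, 0.007, 0.004]
424 lid theta 1.7977498721656175 [0.23093217 0.09070652]
```

The stop has been reached (Fcx -9.8 N, angle about 1.80). I'll back off about 1.5 mm to relieve the push, then open.

>>> play_rows(slide=[[-0.05,0,0],[-0.1,0,0],[-0.1,0,0]], delta_rot=[[0,0,0],[0,0,0],[0,0,0]])

```text
time: 12.37
tool_pos: [0.4393, 0.1833, 0.2894]
tcp_rot: [1.855, 2.526, 0.001]
wrist_force: [2.6, 1.7, 6.1]
width: 0.314
```

```bash
python3 - <<'E'
from h import *
st()
E
```

```text
t 12.37 TCPcase [ 0.1609 -0.0011  0.2894] F [2.6 1.7 6.1] Fcx,cy [ 0.9 -3. ] w 0.314 q [ 0.35 -0.15  1.95 -0.01  1.34  0.05]
```

>>> play_rows(slide=[[0,0,0],[0,0,0],[0,0,0],[0,0,0],[0,0,0],[0,0,-0.5],[0,0,-1.5],[0,0,-3],[0,0,-4.5],[0,0,-6],[0,0,-7],[0,0,-7.5]], delta_rot=[[0,0,0],[0,0,0],[0,0,0],[0,0,0],[0,0,0],[0,0,0],[0,0,0],[0,0,0],[0,0,0],[0,0,0],[0,0,0],[0,0,0]], hand=0.65)

```text
time: 13.37
tool_pos: [0.4396, 0.1839, 0.3672]
tcp_rot: [1.854, 2.524, 0.006]
wrist_force: [0.3, 0.2, -0.1]
width: 0.65
```

```bash
python3 - <<'E'
from h import *
st(); p=cam('scene'); lidang(p); u=w2px(p,c2w([0.02,0,.13])); im=p['image'][int(u[1])-70:int(u[1])+70,int(u[0])-90:int(u[0])+90]
cv2.imwrite('pics/a6.png',cv2.resize(im,None,fx=4,fy=4,interpolation=2)[:,:,::-1]); print('crop',int(u[0])-90,int(u[1])-70)
for t in('leaf_grip','leaf_hinge','lid_hinge','lid_grip'): print(t,[(np.round(a['at'],1),round(a['conf'],2)) for a in landmark_of(t,p)[:2]])
for n,L in(('leaf_grip',[-.065,0,.056]),('leaf_hinge',[.045,0,.056]),('lid_grip',[.156,0,.2985])): print(n,w2px(p,c2w(L)))
for t in('leaf_grip','leaf_hinge'):
    for a in landmark_of(t,p)[:1]:
        w=px2w(p,*a['at'],z=.056); d=w[:2]-CASE[:2];c,n=np.cos(CASE[2]),np.sin(CASE[2]); print(t,'case',c*d[0]+n*d[1],-n*d[0]+c*d[1])
E
```

```text
t 13.37 TCPcase [ 0.1614 -0.0016  0.3672] F [ 0.3  0.2 -0.1] Fcx,cy [ 0.1 -0.4] w 0.65 q [ 0.35 -0.18  1.83 -0.01  1.48  0.05]
474 lid theta 1.7974922172756513 [0.23066079 0.09074981]
crop 256 101
leaf_grip [(array([322.4, 181. ]), 0.9)]
leaf_hinge [(array([351.3, 192.6]), 0.73), (array([477. , 278.1]), 0.54)]
lid_hinge [(array([369.8, 195.4]), 0.89)]
lid_grip [(array([398.7, 136.8]), 0.87)]
leaf_grip [320.51002725 181.64010969]
leaf_hinge [353.23051433 193.98194727]
lid_grip [399.45877933 137.81547721]
leaf_grip case -0.061461050216734925 0.0054250679755601106
leaf_hinge case 0.0374246247929851 0.0025518056487270485
```

View pics/a6.png

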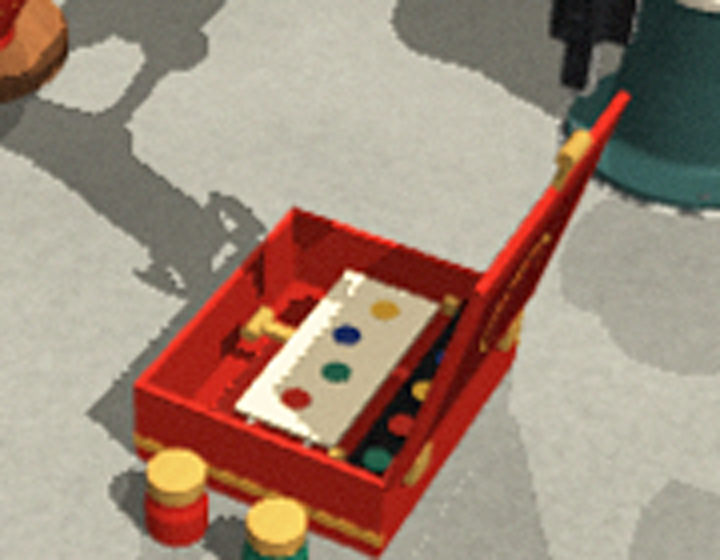

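The lid rests on its stop by itself (theta about 1.797), with its bar free at (572,150). The leaf bar is at about (260,322), within about 1 px of my model's prediction. Moving over it.

```bash
python3 - <<'E'
from h import *
for L in ([.05,0,.34],[-.06,0,.24],[-.0635,0,.15]): print(go(c2w(L)))
E
```

```text
([-11.12, -0.07, 2.39], [0.003, 0.006, 0.003])
([-22.06, -0.14, 12.45], [0.003, 0.006, 0.003])
([-22.36, -0.16, 21.46], [0.003, 0.006, 0.003])
```

>>> play_rows(slide=[[-2,0,0],[-5,0,0.5],[-8.2,0,1.3],[-11.2,-0.07,2.4],[-14.2,-0.1,4.2],[-17,-0.1,6.5],[-19.5,-0.12,9.2],[-21.5,-0.14,12],[-22.36,-0.16,15],[-22.36,-0.16,18],[-22.36,-0.16,20.5],[-22.36,-0.16,21.5]], delta_rot=[[0,0,0],[0,0,0],[0,0.002,0],[0.003,0.006,0.003],[0.003,0.006,0.003],[0.003,0.006,0.003],[0.003,0.006,0.003],[0.003,0.006,0.003],[0.003,0.006,0.003],[0.003,0.006,0.003],[0.003,0.006,0.003],[0.003,0.006,0.003]])

```text
time: 14.72
tool_pos: [0.5011, -0.0315, 0.1445]
tcp_rot: [-1.861, -2.522, 0.007]
wrist_force: [-0.6, -0.8, -0.7]
width: 0.65
```

```bash
python3 - <<'E'
from h import *
st(); p=cam('scene'); lidang(p); u=w2px(p,c2w([0.02,0,.13])); im=p['image'][int(u[1])-70:int(u[1])+70,int(u[0])-90:int(u[0])+90]
cv2.imwrite('pics/a7.png',cv2.resize(im,None,fx=4,fy=4,interpolation=2)[:,:,::-1])
print(go(c2w([-.0635,0,.0465])))
E
```

```text
t 14.72 TCPcase [-0.0625  0.0034  0.1445] F [-0.6 -0.8 -0.7] Fcx,cy [-0.6  0.8] w 0.65 q [-0.11  0.02  2.06  0.    1.07 -0.41]
479 lid theta 1.7975846752720632 [0.23075817 0.09072536]
([-0.16, 0.44, 9.77], [-0.009, -0.004, -0.0])
```

View pics/a7.png

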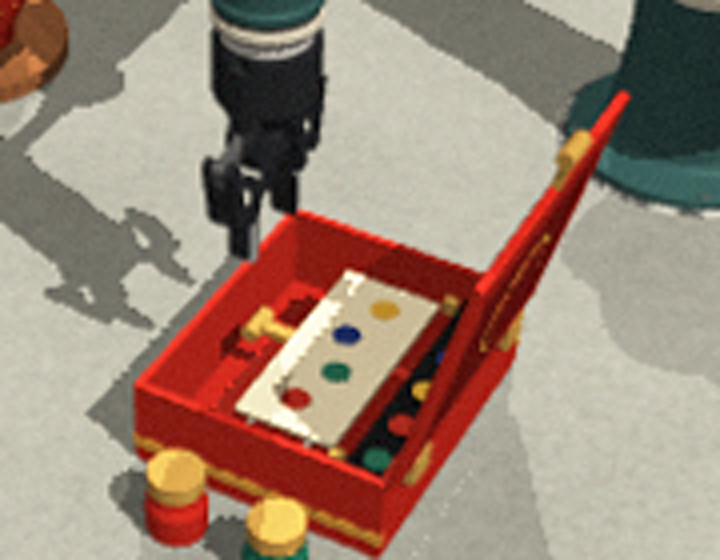

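>>> play_rows(slide=[[-0.1,0.2,0.3],[-0.16,0.44,1],[-0.16,0.44,2.2],[-0.16,0.44,3.5],[-0.16,0.44,4.8],[-0.16,0.44,6],[-0.16,0.44,7.2],[-0.16,0.44,8.2],[-0.16,0.44,9],[-0.16,0.44,9.5],[-0.16,0.44,9.77],[-0.16,0.44,9.77]], delta_rot=[[-0.004,-0.002,0],[-0.009,-0.004,0],[-0.009,-0.004,0],[-0.009,-0.004,0],[-0.009,-0.004,0],[-0.009,-0.004,0],[-0.009,-0.004,0],[-0.009,-0.004,0],[-0.009,-0.004,0],[-0.009,-0.004,0],[-0.009,-0.004,0],[-0.009,-0.004,0]])

```text
time: 15.77
tool_pos: [0.5043, -0.0314, 0.0459]
tcp_rot: [-1.864, -2.528, 0.0]
wrist_force: [-1.1, 0.4, 0.1]
width: 0.653
```

```bash
python3 - <<'E'
from h import *
st(); p=cam('scene'); u=w2px(p,c2w([-0.02,0,.1])); im=p['image'][int(u[1])-70:int(u[1])+70,int(u[0])-90:int(u[0])+90]
cv2.imwrite('pics/a8.png',cv2.resize(im,None,fx=4,fy=4,interpolation=2)[:,:,::-1])
print(go(c2w([-.0635,0,.0465])))
E
```

```text
t 15.77 TCPcase [-0.0633  0.0002  0.0459] F [-1.1  0.4  0.1] Fcx,cy [0.7 0.9] w 0.653 q [-0.11  0.15  2.13 -0.    0.86 -0.41]
([-0.0, -0.01, -0.01], [0.0, 0.0, -0.0])
```

View pics/a8.png

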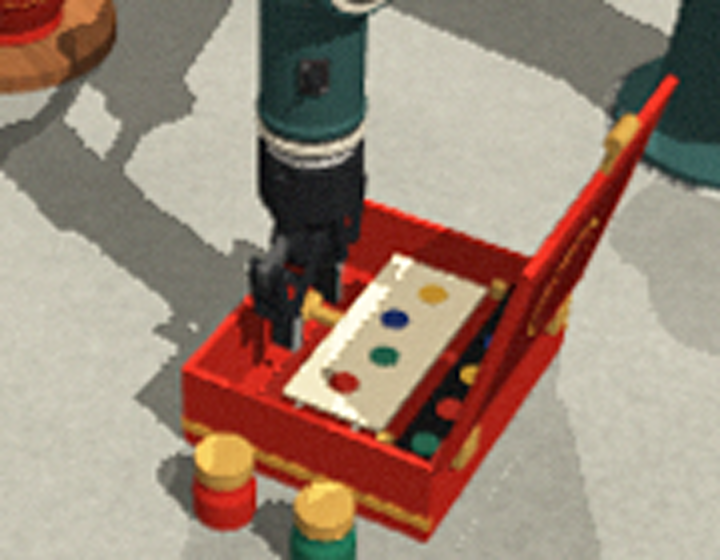

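The fingers straddle the leaf bar at (312,303). Closing.

>>> play_rows(slide=[[0,0,0],[0,0,0],[0,0,0],[0,0,0],[0,0,0],[0,0,0],[0,0,0],[0,0,0]], delta_rot=[[0,0,0],[0,0,0],[0,0,0],[0,0,0],[0,0,0],[0,0,0],[0,0,0],[0,0,0]], hand=0, force=30)

```text
time: 16.48
tool_pos: [0.5049, -0.0317, 0.0472]
tcp_rot: [1.864, 2.528, 0.0]
wrist_force: [-3.0, -1.5, 6.3]
width: 0.32
```

```bash
cat >> h.py <<'E'
L0=np.array([-.0633,.0002,.0459])
def leaf(th): return L0+[.11*(1-np.cos(th)),0,.11*np.sin(th)]
E
python3 - <<'E'
from h import *
rows(leaf,[.02,.06,.12,.18,.24,.3,.36,.42,.48,.53,.57,.6])
E
```

```text
t 16.48 TCPcase [-0.0638 -0.0002  0.0472] F [-3.  -1.5  6.3] Fcx,cy [-0.6  3.3] w 0.32 q [-0.11  0.15  2.13 -0.    0.86 -0.41]
[[0.05, -0.04, -0.09], [0.07, -0.04, -0.53], [0.13, -0.04, -1.19], [0.22, -0.04, -1.84], [0.36, -0.04, -2.49], [0.54, -0.04, -3.12], [0.75, -0.04, -3.75], [1.0, -0.04, -4.36], [1.29, -0.04, -4.95], [1.55, -0.04, -5.43], [1.78, -0.04, -5.81], [1.96, -0.04, -6.08]]
[0.001, 0.001, 0.0]
```

```bash
sed -i 's/^L0=.*/L0=np.array([-.0638,-.0002,.0472])/' h.py
python3 - <<'E'
from h import *
rows(leaf,[.02,.06,.12,.18,.24,.3,.36,.42,.48,.53,.57,.6])
E
```

```text
t 16.48 TCPcase [-0.0638 -0.0002  0.0472] F [-3.  -1.5  6.3] Fcx,cy [-0.6  3.3] w 0.32 q [-0.11  0.15  2.13 -0.    0.86 -0.41]
[[-0.0, -0.0, -0.22], [0.02, -0.0, -0.66], [0.08, 0.0, -1.32], [0.17, 0.0, -1.97], [0.31, 0.0, -2.62], [0.49, 0.0, -3.25], [0.7, 0.0, -3.88], [0.95, 0.0, -4.49], [1.24, 0.0, -5.08], [1.5, 0.0, -5.56], [1.73, 0.0, -5.94], [1.91, 0.0, -6.21]]
[0.001, 0.001, 0.0]
```

>>> play_rows(slide=[[0,0,-0.22],[0.02,0,-0.66],[0.08,0,-1.32],[0.17,0,-1.97],[0.31,0,-2.62],[0.49,0,-3.25],[0.7,0,-3.88],[0.95,0,-4.49],[1.24,0,-5.08],[1.5,0,-5.56],[1.73,0,-5.94],[1.91,0,-6.21]], delta_rot=[[0,0,0],[0,0,0],[0,0,0],[0,0,0],[0,0,0],[0,0,0],[0,0,0],[0,0,0],[0,0,0],[0,0,0],[0,0,0],[0,0,0]])

```text
time: 17.48
tool_pos: [0.4991, -0.0131, 0.1097]
tcp_rot: [1.863, 2.528, 0.0]
wrist_force: [0.7, 2.0, -4.4]
width: 0.314
```

```bash
python3 - <<'E'
from h import *
rows(leaf,[.62,.66,.71,.76,.81,.87,.93,.99,1.05,1.1,1.14,1.17])
p=cam('scene'); lidang(p); u=w2px(p,c2w([-0.02,0,.1])); im=p['image'][int(u[1])-70:int(u[1])+70,int(u[0])-90:int(u[0])+90]
cv2.imwrite('pics/a9.png',cv2.resize(im,None,fx=4,fy=4,interpolation=2)[:,:,::-1])
E
```

```text
t 17.48 TCPcase [-0.0443 -0.0002  0.1097] F [ 0.7  2.  -4.4] Fcx,cy [ 1.7 -1.3] w 0.314 q [-0.08  0.05  2.1  -0.    0.99 -0.38]
[[0.1, -0.0, -0.14], [0.36, -0.0, -0.49], [0.71, -0.0, -0.92], [1.08, 0.0, -1.33], [1.47, 0.0, -1.71], [1.96, 0.0, -2.16], [2.47, 0.0, -2.57], [3.01, 0.0, -2.95], [3.58, 0.0, -3.29], [4.06, 0.0, -3.55], [4.45, 0.0, -3.75], [4.76, 0.0, -3.88]]
[0.001, 0.001, 0.0]
471 lid theta 1.7976040118000678 [0.23077854 0.09073045]
```

View pics/a9.png

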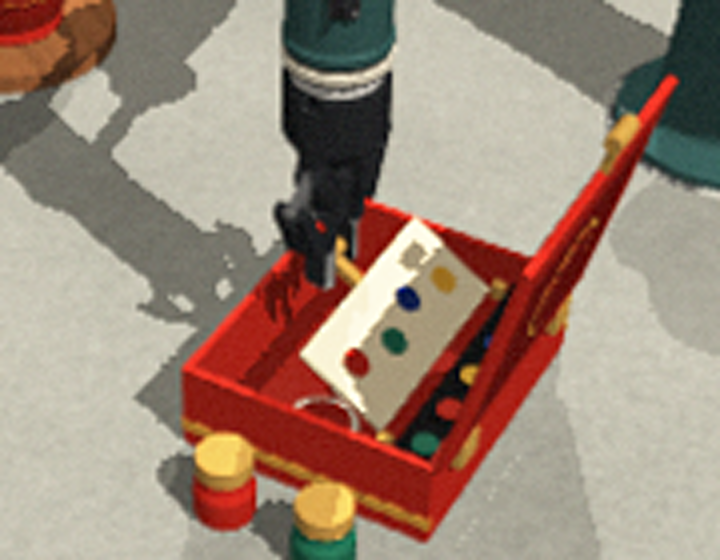

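The leaf is rising, with the bar held at (340,250) and a pan showing at (330,410). Continuing.

>>> play_rows(slide=[[0.1,0,-0.14],[0.36,0,-0.49],[0.71,0,-0.92],[1.08,0,-1.33],[1.47,0,-1.71],[1.96,0,-2.16],[2.47,0,-2.57],[3.01,0,-2.95],[3.58,0,-3.29],[4.06,0,-3.55],[4.45,0,-3.75],[4.76,0,-3.88]], delta_rot=[[0,0,0],[0,0,0],[0,0,0],[0,0,0],[0,0,0],[0,0,0],[0,0,0],[0,0,0],[0,0,0],[0,0,0],[0,0,0],[0,0,0]])

```text
time: 18.53
tool_pos: [0.4851, 0.0328, 0.1494]
tcp_rot: [1.862, 2.528, 0.001]
wrist_force: [1.2, -1.4, -1.7]
width: 0.319
```

```bash
python3 - <<'E'
from h import *
rows(leaf,[1.19,1.22,1.26,1.3,1.34,1.38,1.42,1.45,1.48,1.5,1.515,1.52])
E
```

```text
t 18.53 TCPcase [ 0.0036 -0.0004  0.1494] F [ 1.2 -1.4 -1.7] Fcx,cy [-1.7 -0.8] w 0.319 q [ 0.02 -0.02  2.09 -0.    1.06 -0.28]
[[0.17, -0.02, 0.0], [0.47, -0.02, -0.11], [0.89, -0.02, -0.26], [1.31, -0.02, -0.38], [1.74, -0.02, -0.49], [2.17, -0.02, -0.59], [2.6, -0.02, -0.66], [2.93, -0.02, -0.71], [3.26, -0.02, -0.74], [3.48, -0.02, -0.76], [3.64, -0.02, -0.77], [3.7, -0.02, -0.77]]
[0.002, 0.002, 0.001]
```

>>> play_rows(slide=[[0.17,0,-0.02],[0.47,0,-0.11],[0.89,0,-0.26],[1.31,0,-0.38],[1.74,0,-0.49],[2.17,0,-0.59],[2.6,0,-0.66],[2.93,0,-0.71],[3.26,0,-0.74],[3.48,0,-0.76],[3.64,0,-0.77],[3.7,0,-0.77]], delta_rot=[[0,0,0],[0,0,0],[0,0,0],[0,0,0],[0,0,0],[0,0,0],[0,0,0],[0,0,0],[0,0,0],[0,0,0],[0,0,0],[0,0,0]])

```text
time: 19.53
tool_pos: [0.4743, 0.0686, 0.1574]
tcp_rot: [1.861, 2.528, 0.001]
wrist_force: [-0.3, -2.2, 5.1]
width: 0.319
```

```bash
cat >> h.py <<'E'
def leafang(p):
    C=cloud(p); D=p['depth']; a=CASE; c,n=np.cos(a[2]),np.sin(a[2]); d=C[...,:2]-a[:2]; X=c*d[...,0]+n*d[...,1]; Y=-n*d[...,0]+c*d[...,1]; Z=C[...,2]
    hsv=cv2.cvtColor(p['image'],cv2.COLOR_RGB2HSV)
    m=(D>0)&(abs(Y)<.085)&(abs(Y)>.02)&(Z>.066)&(Z<.13)&(X>.02)&(X<.075)
    A=np.c_[Z[m],np.ones(m.sum())]; k=np.ones(m.sum(),bool)
    for _ in range(8):
        s=np.linalg.lstsq(A[k],X[m][k],rcond=None)[0]; r=abs(A@s-X[m]); k=r<.005
    print(m.sum(),k.sum(),'leaf theta',np.pi/2+np.arctan(s[0]),'x at z=.056',s@[.056,1],'x at .136',s@[.136,1])
E
python3 - <<'E'
from h import *
rows(leaf,[1.53,1.54,1.55,1.56,1.57])
for n in('scene','top'):
    p=cam(n); lidang(p); leafang(p); u=w2px(p,c2w([0.02,0,.12])); im=p['image'][int(u[1])-70:int(u[1])+70,int(u[0])-90:int(u[0])+90]
    cv2.imwrite('pics/b1_%s.png'%n,cv2.resize(im,None,fx=4,fy=4,interpolation=2)[:,:,::-1])
E
```

```text
t 19.53 TCPcase [ 0.041  -0.0006  0.1574] F [-0.3 -2.2  5.1] Fcx,cy [-2.  1.] w 0.319 q [ 0.09 -0.04  2.1  -0.    1.08 -0.21]
[[0.07, -0.04, 0.03], [0.18, -0.04, 0.03], [0.29, -0.04, 0.02], [0.4, -0.04, 0.02], [0.51, -0.04, 0.02]]
[0.002, 0.001, 0.001]
476 lid theta 1.7973407904279806 [0.23050131 0.0907797 ]
353 353 leaf theta 1.4844862867064699 x at z=.056 0.04716846437588761 x at .136 0.04024646432438102
678 lid theta 1.7985243127877049 [0.23174806 0.08101023]
6 6 leaf theta 1.487454232003915 x at z=.056 0.04668686030423637 x at .136 0.04000401274380236
```

View pics/b1_scene.png

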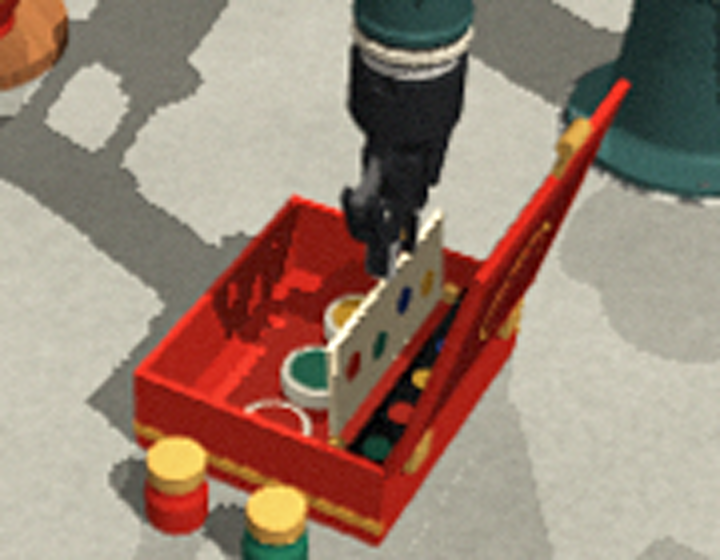

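View pics/b1_top.png

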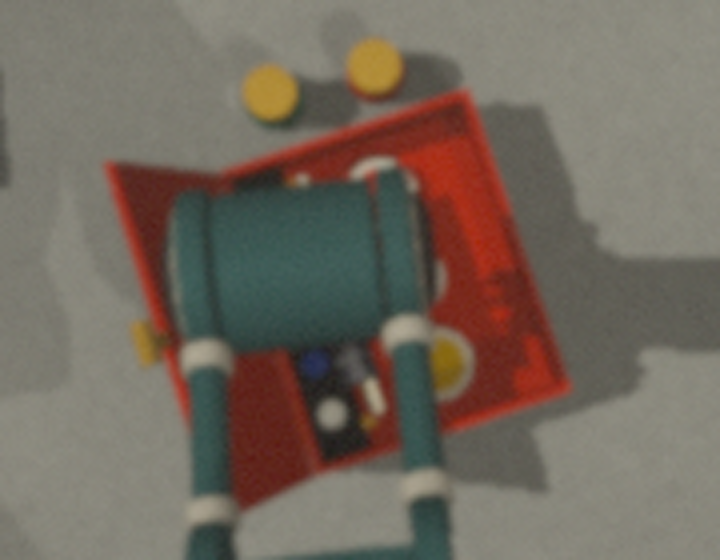

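The leaf is close to upright and still held; vision reads about 1.485 rad. Easing it the rest of the way, then measuring again.

>>> play_rows(slide=[[0.1,0,-0.02],[0.2,0,-0.04],[0.3,0,-0.05],[0.4,0,-0.05],[0.5,0,-0.05],[0.55,0,-0.05],[0.6,0,-0.05],[0.6,0,-0.05],[0.6,0,-0.05]], delta_rot=[[0,0,0],[0,0,0],[0,0,0],[0,0,0],[0,0,0],[0,0,0],[0,0,0],[0,0,0],[0,0,0]])

```text
time: 20.38
tool_pos: [0.4725, 0.0743, 0.1577]
tcp_rot: [1.861, 2.528, 0.001]
wrist_force: [1.6, -1.8, -1.5]
width: 0.318
```

```bash
python3 - <<'E'
from h import *
rows(leaf,[1.57])
for i in range(3):
    p=cam('scene'); leafang(p)
E
```

```text
t 20.38 TCPcase [ 0.047  -0.0006  0.1577] F [ 1.6 -1.8 -1.5] Fcx,cy [-2.1 -1. ] w 0.318 q [ 0.1  -0.04  2.1  -0.    1.08 -0.2 ]
[[-0.09, -0.04, 0.05]]
[0.002, 0.001, 0.001]
315 315 leaf theta 1.5372614719906426 x at z=.056 0.04713054660475907 x at .136 0.04444675209197034
316 316 leaf theta 1.5348747618131255 x at z=.056 0.04723381472607867 x at .136 0.04435885284366434
313 313 leaf theta 1.5324075674714448 x at z=.056 0.04735384099807348 x at .136 0.04428123073854093
```

>>> play_rows(slide=[[0.05,0,0],[0.1,0,0],[0.15,0,0],[0.2,0,0],[0.25,0,0],[0.3,0,0],[0.3,0,0],[0.3,0,0]], delta_rot=[[0,0,0],[0,0,0],[0,0,0],[0,0,0],[0,0,0],[0,0,0],[0,0,0],[0,0,0]])

```text
time: 21.2
tool_pos: [0.4716, 0.0772, 0.1577]
tcp_rot: [1.861, 2.528, 0.001]
wrist_force: [2.2, -1.3, -0.5]
width: 0.322
```

```bash
python3 - <<'E'
from h import *
st()
p=cam('scene'); leafang(p); lidang(p); u=w2px(p,c2w([0.04,0,.1])); o=u.astype(int)-[50,40]; im=cv2.resize(p['image'][o[1]:o[1]+80,o[0]:o[0]+100],None,fx=8,fy=7.5,interpolation=2)[:,:,::-1].copy()
im=cv2.resize(p['image'][o[1]:o[1]+75,o[0]:o[0]+100],None,fx=8,fy=8,interpolation=2)[:,:,::-1].copy()
for th,col in((np.pi/2,(0,255,0)),(1.5,(255,0,255))):
  for s in(.003,):
    P=[[.045-r*np.cos(th)+s*np.sin(th),y,.056+r*np.sin(th)+s*np.cos(th)] for r,y in((0.01,-.088),(.08,-.088),(.08,.088),(0.01,.088))]
    q=[tuple(int(v) for v in (w2px(p,c2w(L))-o)*8+3.5) for L in P]
    cv2.polylines(im,[np.array(q)],False,col,1)
cv2.imwrite('pics/b2.png',im)
E
```

```text
t 21.2 TCPcase [ 0.05   -0.0006  0.1577] F [ 2.2 -1.3 -0.5] Fcx,cy [-1.9 -1.7] w 0.322 q [ 0.11 -0.05  2.1  -0.    1.08 -0.19]
293 293 leaf theta 1.563916762343439 x at z=.056 0.04708378946660176 x at .136 0.0465334156276854
480 lid theta 1.797434299145071 [0.23059979 0.090765  ]
```

View pics/b2.png

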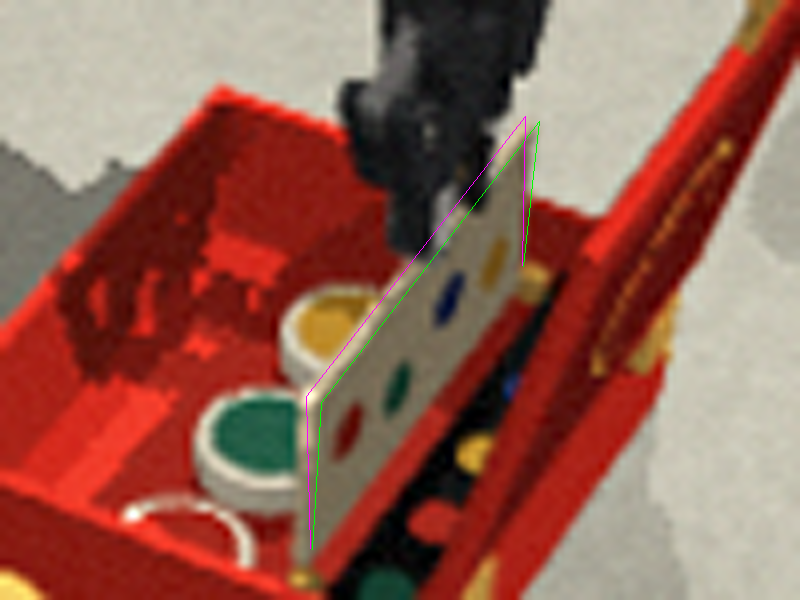

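The leaf edges match the green 90° overlay; the near edge runs (322,405)–(312,550). Depth reads 1.564. Now a hold of about half a second, then a stability check and a check that the bystanders haven't moved.

>>> play_rows(slide=[[0.03,0,0],[0.05,0,0],[0.05,0,0],[0.05,0,0],[0.05,0,0],[0.05,0,0],[0.05,0,0],[0.05,0,0]], delta_rot=[[0,0,0],[0,0,0],[0,0,0],[0,0,0],[0,0,0],[0,0,0],[0,0,0],[0,0,0]])

```text
time: 21.92
tool_pos: [0.4715, 0.0776, 0.1577]
tcp_rot: [1.861, 2.528, 0.001]
wrist_force: [2.1, -1.0, -0.7]
width: 0.318
```

```bash
python3 - <<'E'
from h import *
st()
p=cam('scene'); leafang(p); lidang(p); leafang(cam('scene'))
a=cv2.imread('pics/scene0.png'); b=p['image'][:,:,::-1]
for t in ['jar_red','jar_green','brush_pot','dome_lid','blue_box']:
    for r in landmark_of(t,p)[:1]: print(t,np.round(r['at'],1),np.round(px2w(p,*r['at'],z=0)[:2],3))
cv2.imwrite('pics/end.png',b)
for n,(x,y,w,h) in {'pot':(190,100,35,70),'dome':(450,250,60,48),'box':(380,270,90,75),'jars':(288,212,50,40)}.items():
    d=cv2.absdiff(a[y:y+h,x:x+w],b[y:y+h,x:x+w]).max(2); print(n,'changed px',int((d>40).sum()))
E
```

```text
t 21.92 TCPcase [ 0.0505 -0.0006  0.1577] F [ 2.1 -1.  -0.7] Fcx,cy [-1.5 -1.7] w 0.318 q [ 0.11 -0.05  2.1  -0.    1.08 -0.19]
286 286 leaf theta 1.5665981855593587 x at z=.056 0.04711640062377197 x at .136 0.046780547351856945
482 lid theta 1.7976197485732939 [0.23079511 0.09073647]
291 291 leaf theta 1.5716999754920613 x at z=.056 0.04692521361421724 x at .136 0.046997505529667825
jar_red [479.4 273.9] [0.408 0.472]
jar_green [320.8 243.4] [0.641 0.111]
brush_pot [211.6 158.3] [ 0.648 -0.416]
dome_lid [479.  277.3] [0.418 0.477]
blue_box [422.5 316.2] [0.621 0.448]
pot changed px 0
dome changed px 44
box changed px 7
jars changed px 31
```

View pics/end.png

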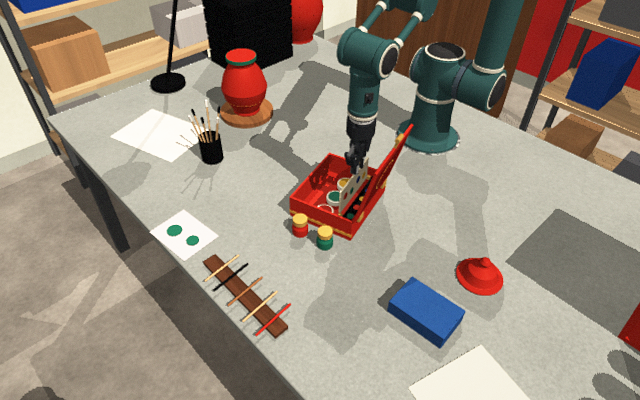

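The final view shows the lid open, the leaf upright and held at about (355,170), and the jars, pot, dome and box where they were. Handing in.

```bash
python3 -c "
from workcell import *
print(finish_job())"
```

```text
the job is handed in; nothing more can be done
None
```

The lid is open on its stop and the leaf is standing straight up, still held by its bar. I handed the job in at about 22 s of the 64 s allowed.

- **Lid:** I pinched the bar and swung the lid over. I crept the last few degrees until contact with the stop showed as about 10 N, then backed off and let go. It stayed open by itself at a measured 1.797 to 1.798 rad, against 1.80 for the stop.
- **Leaf:** I lifted it slowly by its bar. The last two depth readings were 1.567 and 1.572 rad against 1.571 for upright, and the leaf's edges in the picture matched a drawn 90° outline.
- **Hold:** The grip was at 30 N with an opening of 27 mm on the 28 mm bar, and the wrist force was under 3 N.
- **Other things on the table:** They look unmoved against the first picture. The few changed pixels (0 to 44 in each checked area) look like shadow changes. Every network reading but one matched the starting positions to about 15 mm. The exception was the red jar, which it confused with the dome lid; the picture shows the jar in its place.
- **Disagreements:** The two cameras placed the case about 5 mm apart. Going by arm position alone, the leaf would be about 5 mm past upright at its bar, probably because the bar shifted slightly in the pads. I trusted the depth reading, which had matched the lid's stop angle to within 0.003 rad.

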